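Level the griddle and prove it with the spirit level

ROBOT

A 6-joint arm with a two-finger parallel gripper is mounted at the origin on the work surface. World frame = base frame: x ahead of the robot, y to its left, z up, the work surface at z = 0. Lengths are in mm, angles in rad, forces in N, time in s.
With the tool pointing down it reaches from about 400 to 925 mm from the base axis. Payload 12.5 kg.
Tool frame: the origin (TCP) lies at the very end of the fingers, on their centre line; the grasp point (between the pads) lies env.hold_point_z behind it (env.hold_point_z is the distance from the TCP to the grasp point, in mm); y points along the fingers, z is the direction in which the jaws open and shut, and the axes are right-handed (so a half turn about y gives the same grasp; the last joint's range is limited). The gripper opens to 95 mm and grips with 3 to 60 N. Pads are 20 mm wide; open, the fingers measure 119 mm over their backs; the gripper's body (75 mm by 180 mm) begins 59 mm behind the grasp point.
Start: joints at [1.074, 0.491, 1.559, -0, 1.092, -0.106], TCP at [238.065, 577.903, 214.661] pointing down, gripper open.
Joint ranges: [-3.1, 3.1], [-0.84, 2.19], [0.05, 2.79], [-1.13, 4.28], [0.06, 2.93], [-2.69, 2.69]. Speed limits (rad/s): [2.22, 2.22, 2.79, 3.14, 3.14, 3.14].

INTERFACE

Orientations are given as [roll, pitch, yaw] about the fixed x, y, z axes, in that order (R = Rz(yaw) Ry(pitch) Rx(roll)).
In Python, from cell import env gives the robot as it stands.
- The arm moves only by the shell command python3 -m inch 'ROWS'. ROWS is JSON, one flat list of numbers, 7 for each row, row after row: the shift along the tool's x, y, z in m, then the turn, a rotation vector about the tool's x, y, z in degrees, then the closure, from -1 (fully open) to 1 (shut). In form: [tx, ty, tz, ax, ay, az, hand, tx, ty, tz, ax, ay, az, hand, ...]. A call has 1 to 10 rows; each row shifts and turns the commanded pose from where the row before left it, along the tool's axes as they then stand; what a row does not reach is not made up. A row lasts 1/10 s, in which the tool goes at most 50 mm and 8.59 degrees, less where a joint would pass 70% of its speed; a pose out of reach is approached as far as the arm can. A call is refused whole if a number of a shift passes 0.05 or a number of a turn 8.59, either way. A call with a gripper value outside its range is refused whole. The fingers move at their own pace and stop on an object; the grip force is fixed at half the most. Time passes only in rows, so rows that do not move let the fingers close. It gives the time, the measured TCP pose, the force and the opening at its end, in the units of the state.
- env.state(): the state, without advancing time (a new reading comes with each control period).
- env.read_camera(name): name is "scene" or "top" or "wrist"; returns a dict with "pixels" (400x640x3 uint8, blue, green, red), "depth" (400x640 float32, mm along the optical axis (not along the pixel's ray), 0 where there is no reading), "mtx" (3x3 intrinsics, pixels), "R" (3x3) and "t" (3): a world point X has camera coordinates R X + t. Camera axes: x right, y down, z forward; pixel columns grow to the right and rows downward; lengths in mm; the calibration is good to about 2 mm. A picture is of the moment at which its call begins.
- env.job_done(): hands the job in, once; it reports no verdict.
The state is a dict: "t": time; "joints": joint angles; "qvel": joint speeds; "tau": joint torques, N m; "eef_pos": TCP position; "tcp_rot": TCP orientation; "ft_force": force on the tool from outside, world axes, zero at the start; "moment": the same for the moment, N m; "opening": opening from 0.0 (shut) to 1.0 (fully open).
Only numpy, scipy, OpenCV 4.12 (cv2) and the standard library are available. Lean on these libraries where they do the work, as an engineer would, in place of code of your own. Each camera call takes 0.05 s, during which the arm holds its last target.

TASK

Lay the spirit level along the griddle's flat front rail, flush against the straight edge of the pan, then let go of it and turn the levelling foot's black grip until the bubble stands centred between its lines. Then go back and press the level firmly down on the rail (a push of about 10 N), still flush and with the bubble still centred, and finish while holding that push. Leave everything else on the counter alone.

Things in the scene. Friction and masses are not known exactly. Their poses are not given: they have to be found in the camera images.
- level_mid (a point): Spirit level: loose aluminium bar, black end caps, 200 mm long (own y), 22 wide (own x), 42 high, 0.3 kg, standing on its narrow underside. The point is its centre, 21 mm above the underside. Flat sides to grip. In the middle of its top is a 76 mm long, 16 wide, 12 deep window with the vial; beyond it (38 to 100 mm either side of the middle) the top is solid and flat, to be pressed.
- bubble (a joint): White bubble (16 mm long) in the level's green curved vial: its angle along the vial's 0.5 m arc in rad, 0.002 for each mm from the vial's centre, positive towards the level's own +y. It runs to the higher end, so it equals the slope (0.5 mm per mrad), and takes about 1 s to rest. 0 = centred; two black lines 11.5 mm either side of centre. Also 0 on the flat counter.
- rail (a point): Mid-length of the corner where the griddle's flat front steel rail meets the dark pan's edge, on the rail's top, about 100 mm above the counter. The rail is 340 mm long (own y) and 52 wide, from this corner towards own -x (robot's side). The pan's straight edge stands 10 mm above the rail, along own y; the pan is on the +x side. Own z is the rail's normal and tilts with it.
- foot_grip (a point): Where to hold the levelling foot: centre of a black bar grip 56 mm long (own x), 14 wide (own y), 24 tall (11 above, 10 below the point is free), over a 48 mm disc on an ear beyond the griddle's +y end. It turns about its own z. Clockwise from above raises this end, 30 mrad of slope per rad. Stiff (0.2 N m), stays where left.
- griddle: The whole griddle: steel housing 220 mm deep, 340 long, with rail, dark pan and ear. It tilts about own x through its origin, the pivot under the end away from the foot, 30 mm above the counter; own y runs along it, the foot 365 mm from the pivot. At the start the foot's end is too low, by 19 to 42 mrad, within the foot's travel.
- batter_cup: Bystander, leave alone: steel mug, 90 mm across, 110 mm tall. Origin at its underside, upright.
- bowl: Bystander, leave alone: shallow steel bowl, 120 mm across, 50 mm tall. Origin at its underside, upright.
- oil: Bystander, leave alone: amber oil bottle, 64 mm across, 190 mm tall. Origin at its underside, upright.
- shaker: Bystander, leave alone: clear jar with steel cap, 48 mm across, 90 mm tall. Origin at its underside, upright.
- sauce: Bystander, leave alone: white squeeze bottle, 60 mm across, 160 mm tall. Origin at its underside, upright.
- oil_brush: Bystander, leave alone: oil brush lying flat, handle towards its -x. Origin at its underside.
- turner: Bystander, leave alone: steel turner (spatula) lying flat, handle towards its -x. Origin at its underside.
Not all that is in view belongs to the job. What is shaped like the part that bears level_mid but blue is not meant.

How it is judged:
By the outcome, as a careful person would: the job done as asked, in the order asked, and still so for the second after the job is handed in, while the arm keeps its last pose, push and grip.
It also fails if it takes over 72 s, if anything falls off the work surface, if the arm or the gripper's body presses on something with over 40 N, if the wrist force passes 120 N, or if a joint passes its speed limit or range.

## Working session

There is one attempt and no reset: what is moved stays moved. The work goes in short steps, Python scripts to look and compute and a shell command to move; the robot and the scene stay as the last step left them, time stands still between calls to the robot, and variables do not carry over. Pictures are saved under pics/ and viewed, and the job is handed in when it is done.

```bash
ls; mkdir -p pics; python3 - <<'E'
from cell import env
import cv2,numpy as np
print(env.state(),env.hold_point_z)
for n in ["scene","top","wrist"]:
    c=env.read_camera(n); cv2.imwrite(f"pics/{n}0.png",c["pixels"]); np.savez(f"pics/{n}0.npz",**c)
    print(n,c["mtx"].tolist(),c["R"].round(3).tolist(),c["t"].round(1).tolist())
E
```

```text
pics
{'t': 0.0, 'joints': array([ 1.07437640e+00,  4.91542143e-01,  1.55944601e+00, -1.07450082e-05,
        1.09168386e+00, -1.05584657e-01]), 'qvel': array([ 0.00191613, -0.00133333,  0.00168156,  0.00092589,  0.00034636,
        0.00026779]), 'tau': array([-4.26566512e-04, -6.12640572e+01, -2.58187419e+01,  6.92199077e-02,
        4.81659151e-02, -1.29475206e-04]), 'eef_pos': array([237.95880557, 577.66987748, 214.07375114]), 'tcp_rot': array([-1.57187067e+00,  1.04274570e-04, -3.90830370e-01]), 'ft_force': array([-1.30850484, -1.10951498,  1.02354795]), 'moment': array([-0.01336768,  0.01375677, -0.02468369]), 'opening': 0.9996931973311837} 18.8
scene [[428.5132376977355, 0.0, 315.9104911308237], [0.0, 428.5132376977355, 201.75867722700266], [0.0, 0.0, 1.0]] [[-0.323, 0.946, 0.015], [0.799, 0.281, -0.532], [-0.508, -0.16, -0.847]] [270.7, -522.1, 1686.8]
top [[404.3474980481978, 0.0, 318.4454464873174], [0.0, 404.3474980481978, 203.26030356684106], [0.0, 0.0, 1.0]] [[-0.047, -0.999, -0.005], [-0.975, 0.047, -0.216], [0.216, -0.005, -0.976]] [-65.2, 549.1, 886.4]
wrist [[349.4953202628893, 0.0, 320.33561899859177], [0.0, 349.4953202628893, 197.9157812735702], [0.0, 0.0, 1.0]] [[0.38, 0.925, -0.002], [0.898, -0.368, 0.24], [0.221, -0.093, -0.971]] [-624.6, -28.7, 390.0]
```

View pics/scene0.png

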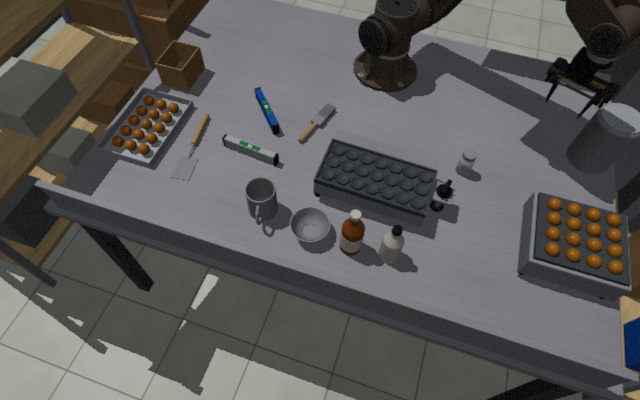

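View pics/top0.png

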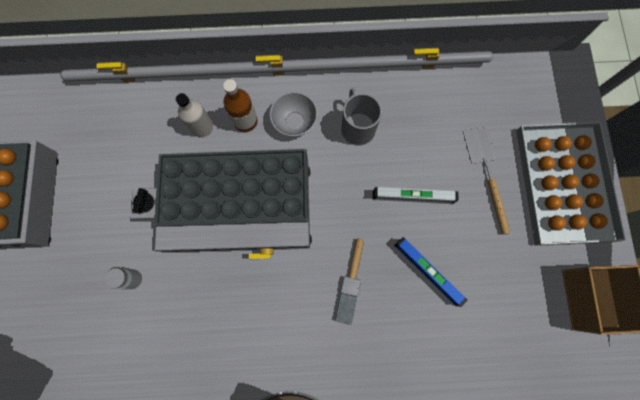

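View pics/wrist0.png

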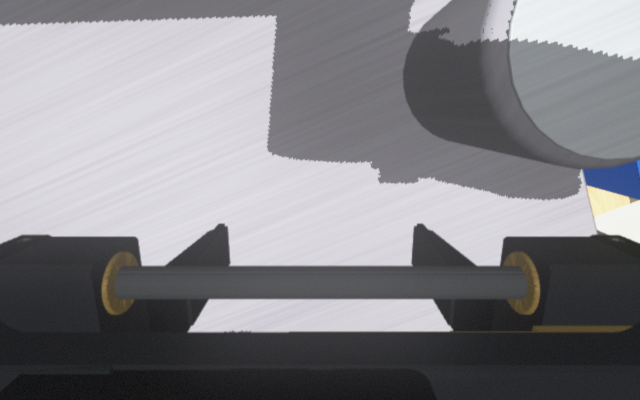

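Candidates for the level: silver bar at top (416,195), and the blue bar at (430,271), which is the decoy. The grip to turn is the black knob at (143,201). I'm choosing the silver bar and will check it in crops, then measure.

```bash
cat > h.py <<'E'
import numpy as np,cv2
from cell import env
def cam(n,save=None):
    c=env.read_camera(n)
    if save: np.savez(f"pics/{save}.npz",**c); cv2.imwrite(f"pics/{save}.png",c["pixels"])
    return c
def load(s): return dict(np.load(f"pics/{s}.npz"))
def pts(c):
    d=c["depth"].astype(float); v,u=np.mgrid[0:d.shape[0],0:d.shape[1]]
    K=c["mtx"]; P=np.stack([(u-K[0,2])/K[0,0]*d,(v-K[1,2])/K[1,1]*d,d],-1)
    W=(P-c["t"])@c["R"]; W[d==0]=np.nan; return W
def plane(c,u,v,z):
    K=c["mtx"]; u=np.atleast_1d(u).astype(float);v=np.atleast_1d(v)
    r=np.stack([(u-K[0,2])/K[0,0],(v-K[1,2])/K[1,1],np.ones_like(u)],-1)@c["R"]
    o=-c["R"].T@c["t"]; return o+r*((z-o[2])/r[:,2])[:,None]
def proj(c,X):
    p=np.atleast_2d(X)@c["R"].T+c["t"]; q=p@c["mtx"].T; return q[:,:2]/q[:,2:]
def crop(c,r0,r1,c0,c1,f,name):
    im=c["pixels"][r0:r1,c0:c1]; cv2.imwrite(f"pics/{name}.png",cv2.resize(im,None,fx=f,fy=f,interpolation=cv2.INTER_CUBIC))
E
python3 - <<'E'
from h import *
c=load("top0"); W=pts(c)
crop(c,140,310,110,310,4,"c1"); crop(c,170,220,360,470,7,"c2")
def at(u,v): print((u,v),W[v,u].round(1))
for u,v in [(416,195),(378,193),(455,198),(376,190),(143,201),(143,192),(230,236),(165,238),(300,238),(230,222),(230,215),(262,254),(268,250),(118,277),(430,271),(358,260),(348,300),(400,100)]: at(u,v)
E
```

```text
(416, 195) [ 558.2 -325.3   42.6]
(378, 193) [ 568.  -235.3   40.3]
(455, 198) [ 546.9 -418.2   40.4]
(376, 190) [ 576.1 -231.4   38.5]
(143, 201) [560.2 301.6 101.7]
(143, 192) [578.3 298.  112. ]
(230, 236) [472.5 107.5  97.3]
(165, 238) [475.8 253.1  91.9]
(300, 238) [460.6 -46.8  98.4]
(230, 222) [502.4 105.8 105.4]
(230, 215) [518.9 106.6 101.8]
(262, 254) [433.4  42.9  59.1]
(268, 250) [440.9  28.   67.4]
(118, 277) [395.2 353.3  90.2]
(430, 271) [ 377.9 -340.2   40.4]
(358, 260) [ 412.4 -178.6   18.6]
(348, 300) [ 321.5 -149.3   16.6]
(400, 100) [ 8.266e+02 -3.194e+02  6.000e-01]
```

View pics/c1.png

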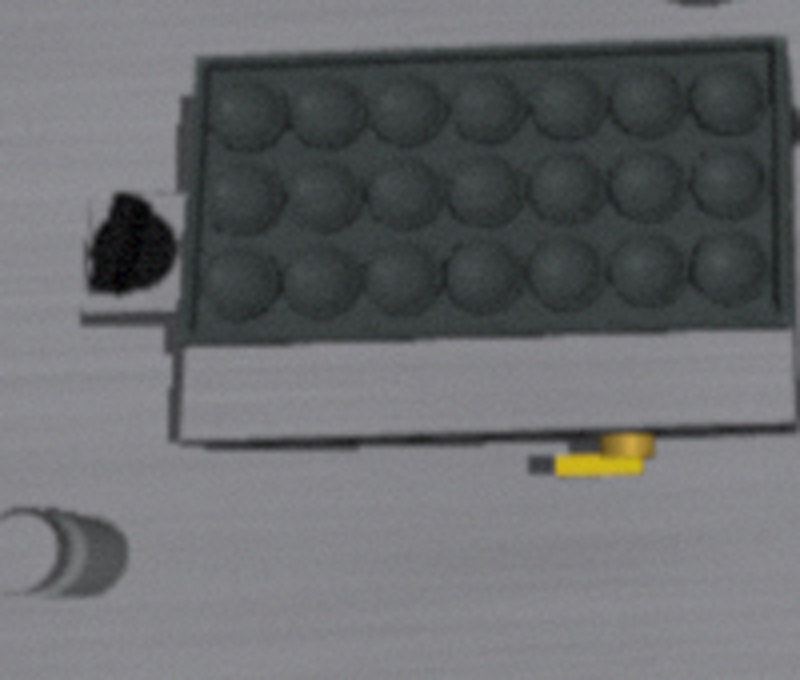

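View pics/c2.png

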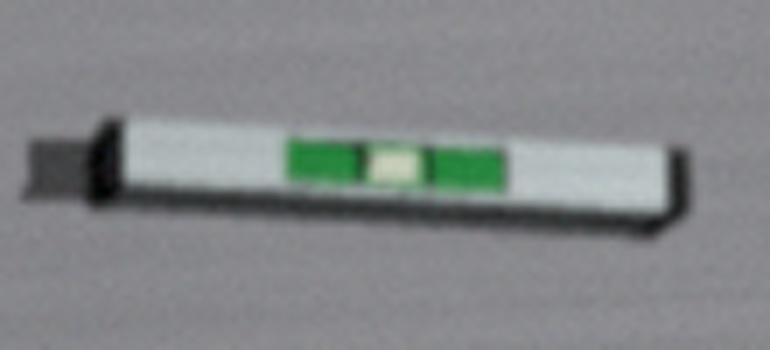

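Crop c2 (pixel (416,195) in top) shows the silver bar with black end caps, green vial and white bubble, so this is the level, and the bubble is centred on the counter. Crop c1 shows the rail facing the robot, the dark pan behind it, and the knob with its bar at the +y end. Next I measure.

```bash
python3 - <<'E'
from h import *
for n in ["top0","scene0"]:
    c=load(n); W=pts(c)
    # level: points with z 30..50 near
    m=(np.abs(W[...,0]-558)<60)&(np.abs(W[...,1]+325)<125)&(W[...,2]>36)&(W[...,2]<50)
    p=W[m]; r=cv2.minAreaRect(p[:,:2].astype(np.float32)); print(n,"lvl",m.sum(),r,p.mean(0).round(1))
    # refine by colour
    px=c["pixels"].astype(int); mm=m&(px.min(-1)>150) if n=="top0" else m
    p=W[mm]; u,s,v=np.linalg.svd(p[:,:2]-p[:,:2].mean(0),full_matrices=False); print("dir",v[0],mm.sum(), "yaw dx/dy",v[0][0]/v[0][1])
    # rail plane
    m=(np.abs(W[...,0]-472)<18)&(W[...,1]>-30)&(W[...,1]<240)&(W[...,2]>80)&(W[...,2]<112)
    p=W[m]; A=np.c_[p[:,0],p[:,1],np.ones(len(p))]; s=np.linalg.lstsq(A,p[:,2],rcond=None); print("rail",m.sum(),s[0], "rms",np.std(p[:,2]-A@s[0]))
    for y in (-40,0,100,200,250): print(y,(s[0]@[475,y,1]).round(1))
c=load("top0")
# pan edge: dark / light boundary per column
g=c["pixels"].mean(-1)
e=[]
for u in range(160,304,4):
    col=g[200:246,u]; d=np.diff(cv2.GaussianBlur(col.reshape(-1,1),(1,3),0).ravel()); k=np.argmax(d[:35]); kk=np.argmin(d[25:])+25
    e.append((u,200+k+.5,200+kk+.5))
e=np.array(e); print(e[::6])
P=plane(c,e[:,0],e[:,1],107); Q=plane(c,e[:,0],e[:,2],97)
for X in (P,Q):
    f=np.polyfit(X[:,1],X[:,0],1); r=X[:,0]-np.polyval(f,X[:,1]); ok=abs(r)<4; f=np.polyfit(X[ok,1],X[ok,0],1); print("edge x=",f,ok.sum(),X[0],X[-1])
E
```

```text
top0 lvl 809 ((562.0458374023438, -325.9567565917969), (200.78848266601562, 23.89500617980957), 84.06592559814453) [ 561.8 -326.2   41.4]
dir [0.10416378 0.99456016] 395 yaw dx/dy 0.10473351531806291
rail 1952 [-3.45107632e-04 -2.66972339e-02  9.87149432e+01] rms 1.564086225930162
-40 99.6
0 98.6
100 95.9
200 93.2
250 91.9
scene0 lvl 389 ((565.3553466796875, -327.0763854980469), (201.62188720703125, 27.283832550048828), 84.12246704101562) [ 566.1 -325.9   42.3]
dir [0.10140702 0.99484502] 389 yaw dx/dy 0.1019324846004564
rail 762 [-6.66299843e-04 -2.79513827e-02  1.00064775e+02] rms 2.1640781419447666
-40 100.9
0 99.7
100 97.0
200 94.2
250 92.8
[[160.  226.5 231.5]
 [184.  225.5 230.5]
 [208.  225.5 238.5]
 [232.  224.5 228.5]
 [256.  223.5 235.5]
 [280.  222.5 243.5]]
edge x= [1.52512393e-02 4.95016541e+02] 36 [499.46438957 259.19913646 107.        ] [493.65918112 -48.41784919 107.        ]
edge x= [1.11962211e-01 4.62963889e+02] 6 [490.03140075 262.71521368  97.        ] [448.64637647 -46.25101356  97.        ]
```

```bash
cat >> h.py <<'E'
from scipy.spatial.transform import Rotation as Ro
def toolR(yaw,slope=0.):
    # tool y down; slope: rise of tool x axis handled by caller
    return Ro.from_euler("xyz",[-np.pi/2,0,yaw])
def plan(p1,R1,p0=None,R0=None,n=None,hand=-1):
    s=env.state()
    if p0 is None:p0=s["eef_pos"]
    if R0 is None:R0=Ro.from_euler("xyz",s["tcp_rot"])
    p1=np.array(p1,float);rv=(R0.inv()*R1).as_rotvec()
    k=max(np.linalg.norm(p1-p0)/49.9,np.degrees(np.linalg.norm(rv))/8.55)
    n=n or int(np.ceil(k-1e-9)) or 1
    R=R0;out=[]
    for i in range(n):
        t=R.inv().apply((p1-p0)/n)/1000; a=np.degrees(rv)/n
        out.append([*(round(float(x),4) for x in t),*(round(float(x),2) for x in a),hand]); R=R*Ro.from_rotvec(rv/n)
    print(n,"rows");
    for i in range(0,n,10): print(str(out[i:i+10]).replace("], [",",  ").replace(" ",""))
E
python3 - <<'E'
from h import *
c=load("top0"); g=c["pixels"].mean(-1)
P=[]
for u in range(162,302,4):
    col=g[200:246,u]; d=np.diff(cv2.GaussianBlur(col.reshape(-1,1),(1,3),0).ravel()); k=np.argmax(d[:35])
    # subpixel
    a,b,cc=d[k-1],d[k],d[k+1]; o=0.5*(a-cc)/(a-2*b+cc)
    z=105
    for _ in range(4):
        X=plane(c,u,200+k+.5+o,z)[0]; z=99-0.027*X[1]+10
    P.append(X)
P=np.array(P); f=np.polyfit(P[:,1],P[:,0],1); print(f,np.std(P[:,0]-np.polyval(f,P[:,1])),P[0],P[-1])
s=env.state(); p0=s["eef_pos"]
yaw=-np.pi/2-np.arctan(.104)
plan([440,250,260],toolR(-1.4))
plan([562,-326,150],toolR(yaw),p0=np.array([440,250,260]),R0=toolR(-1.4))
E
```

```text
[2.01004818e-02 4.95149583e+02] 0.374584782628303 [500.64412837 256.73771775 102.06808498] [493.98294707 -44.20304772 110.19348228]
8 rows
[[0.039,-0.0057,-0.0283,0.01,7.23,0.0,-1,0.0422,-0.0057,-0.0231,0.01,7.23,0.0,-1,0.0448,-0.0057,-0.0176,0.01,7.23,0.0,-1,0.0466,-0.0057,-0.0119,0.01,7.23,0.0,-1,0.0478,-0.0057,-0.0059,0.01,7.23,0.0,-1,0.0481,-0.0057,0.0001,0.01,7.23,0.0,-1,0.0477,-0.0057,0.0062,0.01,7.23,0.0,-1,0.0466,-0.0057,0.0122,0.01,7.23,0.0,-1]]
13 rows
[[0.0453,0.0085,0.0017,0.0,1.21,-0.0,-1,0.0452,0.0085,0.0027,0.0,1.21,-0.0,-1,0.0451,0.0085,0.0036,0.0,1.21,-0.0,-1,0.0451,0.0085,0.0046,0.0,1.21,-0.0,-1,0.045,0.0085,0.0055,0.0,1.21,-0.0,-1,0.0448,0.0085,0.0065,0.0,1.21,-0.0,-1,0.0447,0.0085,0.0074,0.0,1.21,-0.0,-1,0.0445,0.0085,0.0084,0.0,1.21,-0.0,-1,0.0443,0.0085,0.0093,0.0,1.21,-0.0,-1,0.0441,0.0085,0.0102,0.0,1.21,-0.0,-1]]
[[0.0439,0.0085,0.0112,0.0,1.21,-0.0,-1,0.0436,0.0085,0.0121,0.0,1.21,-0.0,-1,0.0434,0.0085,0.013,0.0,1.21,-0.0,-1]]
```

```bash
python3 -m inch '[0.039,-0.006,-0.028,0,7.2,0,-1, 0.042,-0.006,-0.023,0,7.2,0,-1, 0.045,-0.006,-0.018,0,7.2,0,-1, 0.047,-0.006,-0.012,0,7.2,0,-1, 0.048,-0.006,-0.006,0,7.2,0,-1, 0.048,-0.006,0,0,7.2,0,-1, 0.048,-0.006,0.006,0,7.2,0,-1, 0.047,-0.006,0.012,0,7.2,0,-1]'
python3 - <<'E'
from h import *
cam("wrist","w1")
E
```

```text
t: 0.95
eef_pos: [441.2, 247.3, 262.9]
tcp_rot: [-1.571, 0.0, -1.401]
ft_force: [0.5, 0.5, -0.2]
opening: 0.998
```

View pics/w1.png

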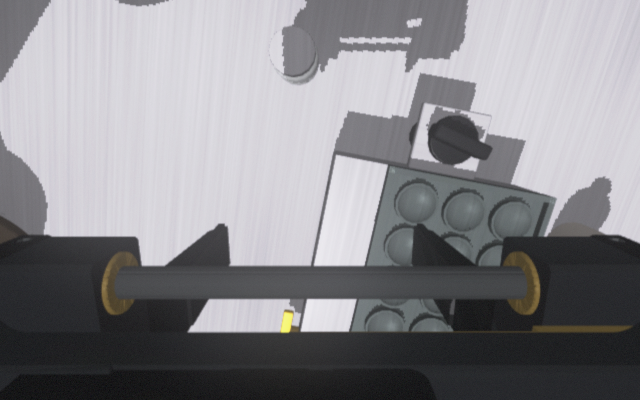

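Wrist view: foot with its bar grip at about (453,140)–(490,152), rail at (350,220), shaker at (292,55). On to the level.

```bash
python3 -m inch '[0.045,0.009,0.002,0,1.2,0,-1, 0.045,0.009,0.003,0,1.2,0,-1, 0.045,0.009,0.004,0,1.2,0,-1, 0.045,0.009,0.005,0,1.2,0,-1, 0.045,0.009,0.006,0,1.2,0,-1, 0.045,0.009,0.007,0,1.2,0,-1, 0.045,0.009,0.007,0,1.2,0,-1, 0.0445,0.009,0.008,0,1.2,0,-1, 0.044,0.009,0.009,0,1.2,0,-1, 0.044,0.009,0.010,0,1.2,0,-1]'
python3 -m inch '[0.044,0.009,0.011,0,1.2,0,-1, 0.043,0.008,0.012,0,1.2,0,-1, 0.02,0,0.006,0,1.2,0,-1,0,0,0,0,0,0,-1]'
python3 - <<'E'
from h import *
c=cam("wrist","w2"); W=pts(c)
m=(np.abs(W[...,0]-562)<60)&(np.abs(W[...,1]+326)<125)&(W[...,2]>34)&(W[...,2]<52)
p=W[m]; print(m.sum(),cv2.minAreaRect(p[:,:2].astype(np.float32)) if m.sum() else 0)
s=env.state();print(s["eef_pos"],s["tcp_rot"])
E
```

```text
t: 2.0
eef_pos: [537.5, -194.5, 172.1]
tcp_rot: [-1.571, 0.0, -1.606]
ft_force: [0.8, 0.3, 0.3]
opening: 0.999
t: 2.4
eef_pos: [560.9, -303.5, 154.6]
tcp_rot: [-1.571, 0.0, -1.672]
ft_force: [-0.7, 0.5, 0.4]
opening: 1.001
5158 ((564.7088012695312, -325.753173828125), (200.7996063232422, 21.918548583984375), 84.16046142578125)
[ 560.69608032 -301.76629755  154.81070613] [-1.57165161e+00  6.37733108e-04 -1.66977212e+00]
```

View pics/w2.png

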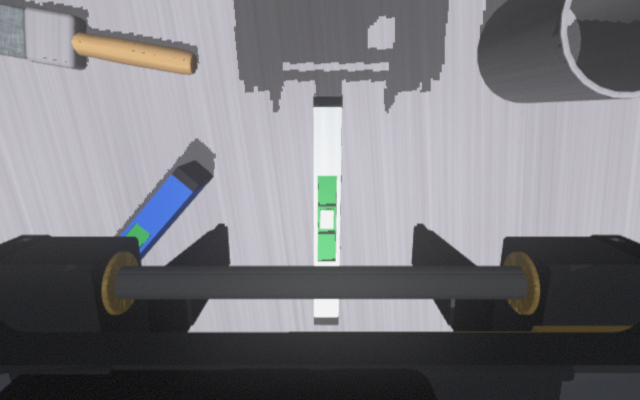

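```bash
python3 - <<'E'
from h import *
c=load("top0");W=pts(c);m=(np.abs(W[...,1]+200)<110)&(W[...,0]>600)&(W[...,0]<850)&(W[...,2]>95)&(W[...,2]<118)
p=W[m];print(p[:,:2].min(0),p[:,:2].max(0),m.sum())
plan([564,-326,60],toolR(-np.pi/2-np.arctan(.103)))
plan([564,-326,15],toolR(0),p0=np.array([564,-326,60]),R0=toolR(0))
E
```

```text
[ 704.2977713  -247.62280256] [ 808.36741372 -158.38841059] 379
2 rows
[[0.0119,0.0474,0.0029,0.02,0.1,-0.02,-1,0.0119,0.0474,0.0029,0.02,0.1,-0.02,-1]]
1 rows
[[0.0,0.045,-0.0,0.0,0.0,0.0,-1]]
```

```bash
python3 -m inch '[0.012,0.047,0.003,0,0.1,0,-1, 0.012,0.030,0.003,0,0.1,0,-1, 0,0.03,0,0,0,0,-1, 0,0.02,0,0,0,0,-1,0,0.0125,0,0,0,0,-1,0,0,0,0,0,0,-1]'
python3 - <<'E'
from h import *
cam("wrist","w3");s=env.state();print(s["eef_pos"],s["tcp_rot"],s["ft_force"])
E
```

```text
t: 3.05
eef_pos: [564.2, -324.0, 15.0]
tcp_rot: [-1.573, 0.001, -1.671]
ft_force: [0.2, -0.9, 0.5]
opening: 1.004
[ 564.70686966 -324.6418922    16.24664388] [-1.57126240e+00  4.20220453e-04 -1.67086216e+00] [1.22126317 0.05277795 0.39373122]
```

View pics/w3.png

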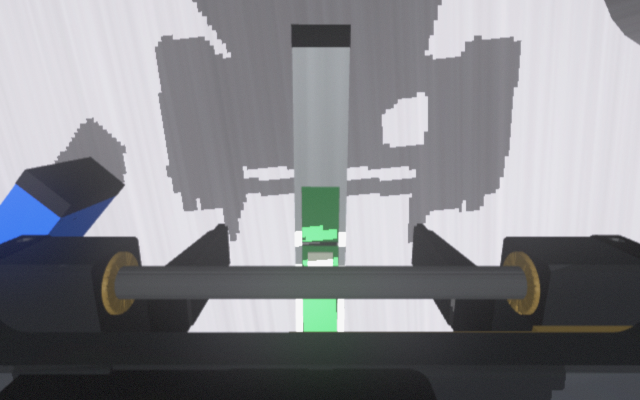

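The level stands centred between the open fingers. I'll close.

```bash
python3 -m inch '[0,0,0,0,0,0,1,0,0,0,0,0,0,1,0,0,0,0,0,0,1,0,0,0,0,0,0,1,0,0,0,0,0,0,1,0,0,0,0,0,0,1]'
python3 -m inch '[0,0,0,0,0,0,1,0,0,0,0,0,0,1,0,-0.02,0,0,0,0,1,0,-0.04,0,0,0,0,1,0,-0.045,0,0,0,0,1,0,-0.045,0,0,0,0,1,0,-0.045,0,0,0,0,1,0,0,0,0,0,0,1]'
python3 - <<'E'
from h import *
c=cam("wrist","w4");s=env.state();print(s["eef_pos"],s["tcp_rot"],s["ft_force"],s["opening"]*95)
cam("top","t4")
c=load("t4");crop(c,150,250,340,480,5,"t4c")
E
```

```text
t: 3.7
eef_pos: [564.6, -325.5, 16.2]
tcp_rot: [-1.571, 0.0, -1.672]
ft_force: [0.5, -0.8, 0.3]
opening: 0.55
t: 4.5
eef_pos: [566.3, -326.6, 217.7]
tcp_rot: [-1.562, -0.005, -1.672]
ft_force: [0.0, -0.2, 0.3]
opening: 0.004
[ 565.37672488 -325.99874342  214.21661693] [-1.56593118 -0.00271845 -1.67182034] [ 0.10356895 -0.18360384 -0.47131292] 0.4681354588894932
```

View pics/w4.png

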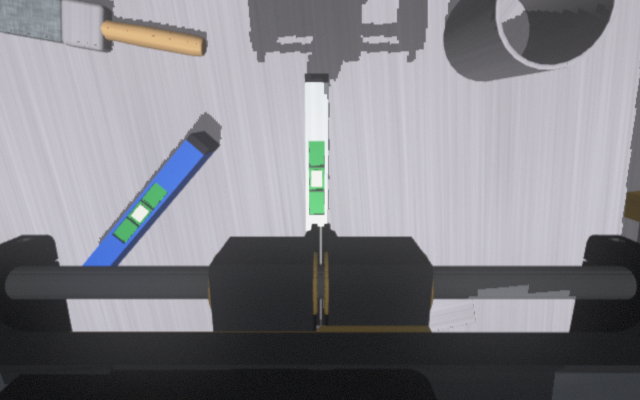

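I lifted before the fingers had reached the bar, so the level stayed standing. Remeasuring and going down again.

```bash
python3 - <<'E'
from h import *
c=load("w4"); W=pts(c)
m=(np.abs(W[...,0]-562)<60)&(np.abs(W[...,1]+326)<125)&(W[...,2]>34)&(W[...,2]<52)
p=W[m]; print(m.sum(),cv2.minAreaRect(p[:,:2].astype(np.float32)) if m.sum() else 0)
c=load("t4");W=pts(c)
m=(np.abs(W[...,0]-562)<60)&(np.abs(W[...,1]+326)<125)&(W[...,2]>34)&(W[...,2]<52)
p=W[m]; print(m.sum(),cv2.minAreaRect(p[:,:2].astype(np.float32)) if m.sum() else 0)
E
python3 -m inch '[0,0,0,0,0,0,-1,0,0,0,0,0,0,-1,0,0,0,0,0,0,-1,0,0,0,0,0,0,-1,0,0,0,0,0,0,-1,0,0,0,0,0,0,-1,0,0,0,0,0,0,-1,0,0,0,0,0,0,-1,0,0,0,0,0,0,-1,0,0,0,0,0,0,-1]'
```

```text
3409 ((566.8816528320312, -303.53900146484375), (156.392578125, 22.018627166748047), 84.15789794921875)
113 ((570.9546508789062, -242.3305206298828), (32.28718948364258, 23.074460983276367), 83.31674194335938)
t: 5.6
eef_pos: [564.6, -325.5, 211.1]
tcp_rot: [-1.571, 0.0, -1.672]
ft_force: [-0.2, 0.2, 0.0]
opening: 0.787
```

```bash
python3 -m inch '[0,0.045,0,0,0,0,-1,0,0.045,0,0,0,0,-1,0,0.045,0,0,0,0,-1,0,0.035,0,0,0,0,-1,0,0.025,0,0,0,0,-1,0,0,0,0,0,0,-1,0,0,0,0,0,0,1,0,0,0,0,0,0,1,0,0,0,0,0,0,1,0,0,0,0,0,0,1]'
python3 -m inch '[0,0,0,0,0,0,1,0,0,0,0,0,0,1,0,0,0,0,0,0,1,0,0,0,0,0,0,1,0,0,0,0,0,0,1,0,0,0,0,0,0,1,0,0,0,0,0,0,1,0,0,0,0,0,0,1]'
```

```text
t: 6.6
eef_pos: [565.0, -325.8, 17.4]
tcp_rot: [-1.569, -0.001, -1.672]
ft_force: [0.3, -0.0, -0.4]
opening: 0.722
t: 7.4
eef_pos: [564.5, -325.4, 16.0]
tcp_rot: [-1.571, 0.0, -1.672]
ft_force: [0.0, -1.1, -0.8]
opening: 0.228
```

```bash
python3 -m inch '[0,0,0,0,0,0,1,0,0,0,0,0,0,1,0,-0.02,0,0,0,0,1,0,-0.03,0,0,0,0,1,0,-0.04,0,0,0,0,1,0,-0.05,0,0,0,0,1,0,0,0,0,0,0,1,0,0,0,0,0,0,1]'
python3 - <<'E'
from h import *
c=cam("wrist","w5");s=env.state();print(s["eef_pos"],s["tcp_rot"],s["ft_force"],s["opening"]*95)
slope=0.0267
# griddle frame: y axis, yaw -0.0201, slope down toward +y
y=np.array([0.0201,1,-slope]);y/=np.linalg.norm(y)
x=-y; ydown=np.array([0,0,-1.]);ydown-=ydown@x*x;ydown/=np.linalg.norm(ydown);z=np.cross(x,ydown)
R1=Ro.from_matrix(np.c_[x,ydown,z]);print(R1.as_euler("xyz"),z)
# target above rail: y=105: edge x at 105
xe=495.15+0.0201*105
p=np.array([xe-11-8,105,96+15+50]); print(p)
plan([500,-120,190],R1)
plan(p,R1,p0=np.array([500,-120,190]),R0=R1)
E
```

```text
t: 8.2
eef_pos: [564.6, -325.4, 156.6]
tcp_rot: [-1.57, -0.001, -1.672]
ft_force: [-0.9, -0.9, -4.3]
opening: 0.234
[ 564.11481698 -325.09128474  155.13372588] [-1.57189515e+00  7.81751897e-04 -1.67189292e+00] [ 0.07232324 -0.25037611 -4.61503392] 21.567282095002064
[-1.57079633 -0.02668827 -1.59089362] [ 9.99798056e-01 -2.00959409e-02  1.08420217e-19]
[478.2605 105.     161.    ]
5 rows
[[-0.0395,-0.0069,-0.0169,0.02,-0.93,-0.32,-1,-0.0397,-0.0071,-0.0163,0.02,-0.93,-0.32,-1,-0.04,-0.0074,-0.0156,0.02,-0.93,-0.32,-1,-0.0402,-0.0076,-0.015,0.02,-0.93,-0.32,-1,-0.0404,-0.0078,-0.0143,0.02,-0.93,-0.32,-1]]
5 rows
[[-0.045,0.0046,-0.0053,0.0,0.0,0.0,-1,-0.045,0.0046,-0.0053,0.0,0.0,0.0,-1,-0.045,0.0046,-0.0053,0.0,0.0,0.0,-1,-0.045,0.0046,-0.0053,0.0,0.0,0.0,-1,-0.045,0.0046,-0.0053,0.0,0.0,0.0,-1]]
```

View pics/w5.png

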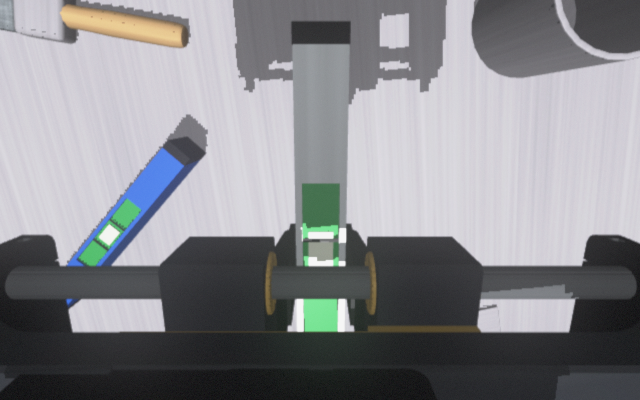

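```bash
python3 -m inch '[-0.04,-0.007,-0.017,0,-0.93,-0.32,1,-0.04,-0.007,-0.016,0,-0.93,-0.32,1,-0.04,-0.007,-0.016,0,-0.93,-0.32,1,-0.04,-0.008,-0.015,0,-0.93,-0.32,1,-0.04,-0.008,-0.014,0,-0.93,-0.32,1,-0.045,0.004,-0.005,0,0,0,1,-0.045,0.004,-0.005,0,0,0,1,-0.045,0.004,-0.005,0,0,0,1,-0.045,0.004,-0.005,0,0,0,1,-0.03,0.004,-0.003,0,0,0,1]'
python3 -m inch '[0,0,0,0,0,0,1,0,0,0,0,0,0,1,0,0,0,0,0,0,1]'
python3 - <<'E'
from h import *
c=cam("wrist","w6");s=env.state();print(s["eef_pos"],s["tcp_rot"],s["ft_force"],s["opening"]*95)
cam("top","t6"); cam("scene","s6")
crop(load("t6"),130,270,120,330,3.8,"t6c");crop(load("s6"),110,230,280,480,4,"s6c")
E
```

```text
t: 9.25
eef_pos: [480.1, 92.0, 163.2]
tcp_rot: [-1.575, -0.028, -1.589]
ft_force: [0.1, -0.3, -3.5]
opening: 0.23
t: 9.55
eef_pos: [481.5, 89.0, 164.3]
tcp_rot: [-1.573, -0.028, -1.591]
ft_force: [1.1, -0.5, -3.3]
opening: 0.227
[481.64038047  88.81790446 164.5453954 ] [-1.57294218 -0.0279927  -1.59173665] [-0.33875389 -0.99067755 -3.31552622] 22.093121862618563
```

View pics/w6.png

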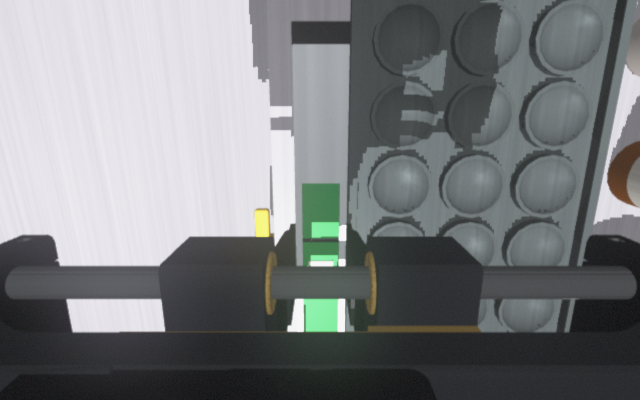

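View pics/t6c.png

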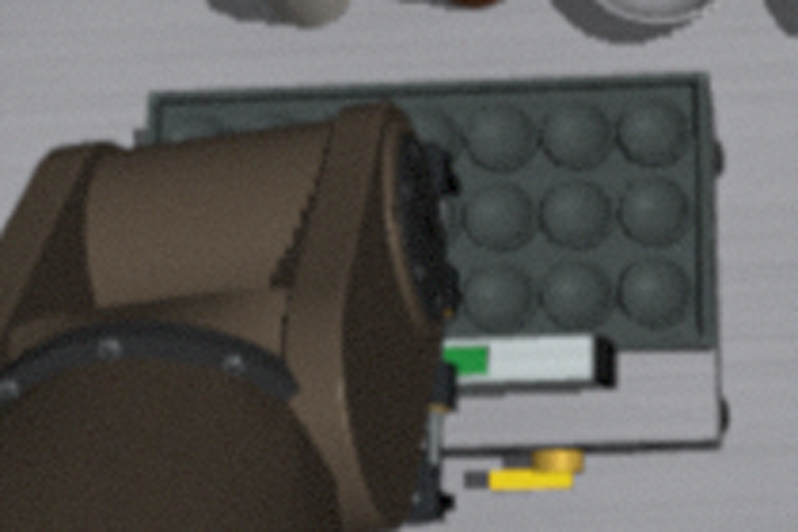

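View pics/s6c.png

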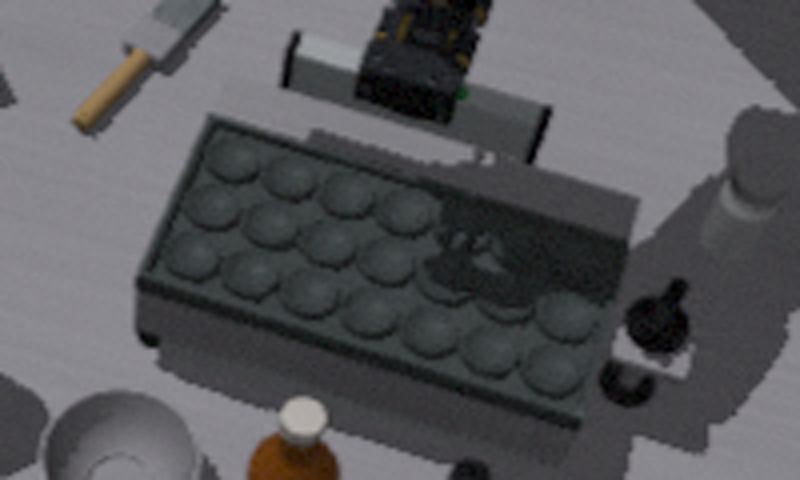

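```bash
python3 -m inch '[0,0.015,-0.003,0,0,0,1,0,0.015,0,0,0,0,1,0,0.01,0,0,0,0,1,0,0.003,0,0,0,0,1,0,0,0,0,0,0,1,0,0,0,0,0,0,1,0,0,0,0,0,0,1]'
python3 -m inch '[0,0.002,0,0,0,0,1,0,0.002,0,0,0,0,1,0,0,0,0,0,0,1,0,0,0,0,0,0,1]'
python3 -m inch '[0,0.002,0,0,0,0,1,0,0,0,0,0,0,1,0,0,0,0,0,0,1]'
```

```text
t: 10.4
eef_pos: [478.9, 88.5, 122.6]
tcp_rot: [-1.571, -0.028, -1.591]
ft_force: [-0.2, -0.5, -3.4]
opening: 0.225
t: 10.8
eef_pos: [478.6, 88.4, 118.1]
tcp_rot: [-1.572, -0.028, -1.591]
ft_force: [-0.3, 0.7, -3.1]
opening: 0.229
t: 11.1
eef_pos: [478.6, 88.3, 116.0]
tcp_rot: [-1.572, -0.028, -1.591]
ft_force: [-1.3, 0.2, -2.9]
opening: 0.231
```

```bash
for i in 1 2; do python3 -m inch '[0,0.001,0,0,0,0,1,0,0,0,0,0,0,1,0,0,0,0,0,0,1]'|grep -E "eef|ft"; done; python3 - <<'E'
from h import *
cam("wrist","w7")
E
```

```text
eef_pos: [478.6, 88.3, 115.1]
ft_force: [0.3, 0.3, -3.1]
eef_pos: [478.6, 88.3, 114.1]
ft_force: [1.1, -0.4, -2.7]
```

View pics/w7.png

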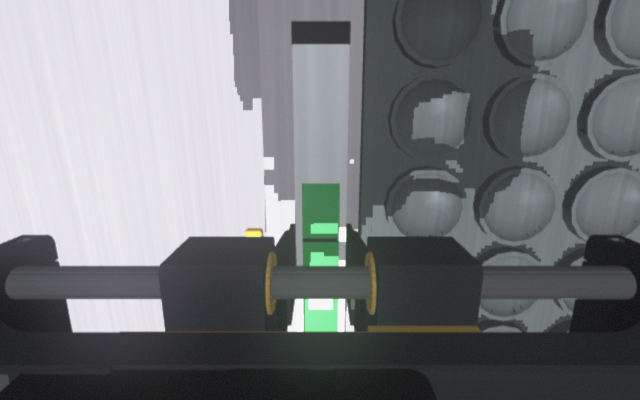

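```bash
for i in 1; do python3 -m inch '[0,0.001,0,0,0,0,1,0,0,0,0,0,0,1,0,0,0,0,0,0,1]'|grep -E "eef|ft"; done; python3 -m inch '[0,0.0007,0,0,0,0,1,0,0,0,0,0,0,1,0,0,0,0,0,0,1]'|grep -E "eef|ft"; python3 -m inch '[0,0.0007,0,0,0,0,1,0,0,0,0,0,0,1,0,0,0,0,0,0,1]'|grep -E "eef|ft|rot"
```

```text
eef_pos: [478.6, 88.2, 113.1]
ft_force: [-0.4, -0.6, -3.6]
eef_pos: [478.6, 88.2, 112.4]
ft_force: [0.7, 0.4, -2.7]
eef_pos: [478.7, 88.3, 112.0]
tcp_rot: [-1.572, -0.028, -1.591]
ft_force: [-0.7, -1.0, 5.1]
```

```bash
python3 -m inch '[0,-0.0004,0.002,0,0,0,1,0,0,0.002,0,0,0,1,0,0,0.001,0,0,0,1,0,0,0,0,0,0,1,0,0,0,0,0,0,1]'|grep -E "eef|ft"; for i in 1 2 ; do python3 -m inch '[0,0,0.0007,0,0,0,1,0,0,0,0,0,0,1,0,0,0,0,0,0,1]'|grep -E "eef|ft|rot"; done
```

```text
eef_pos: [483.7, 88.1, 112.1]
ft_force: [-0.8, 0.5, 1.1]
eef_pos: [484.4, 88.1, 112.1]
tcp_rot: [-1.572, -0.028, -1.591]
ft_force: [-0.9, -0.2, 0.7]
eef_pos: [485.1, 88.1, 112.1]
tcp_rot: [-1.572, -0.028, -1.591]
ft_force: [-0.5, 0.3, 0.5]
```

```bash
for i in 1 2 ; do python3 -m inch '[0,0,0.0007,0,0,0,1,0,0,0,0,0,0,1,0,0,0,0,0,0,1]'|grep -E "eef|ft|rot"; done; python3 - <<'E'
from h import *
c=cam("wrist","w8");crop(c,0,240,240,440,3,"w8c")
E
```

```text
eef_pos: [485.8, 88.1, 112.1]
tcp_rot: [-1.572, -0.028, -1.591]
ft_force: [-0.9, 0.6, -1.8]
eef_pos: [486.5, 88.1, 112.1]
tcp_rot: [-1.572, -0.028, -1.591]
ft_force: [0.2, 0.4, -0.9]
```

View pics/w8c.png

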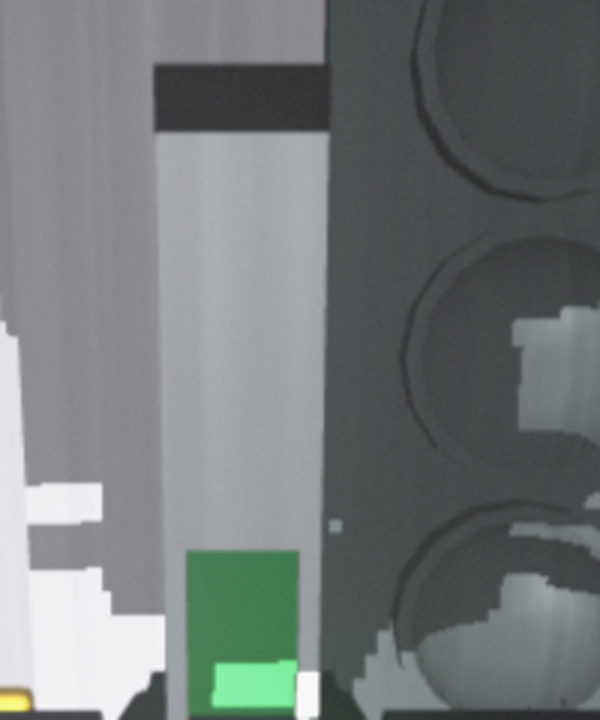

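```bash
for i in 1 2 3; do python3 -m inch '[0,0,0.0006,0,0,0,1,0,0,0,0,0,0,1,0,0,0,0,0,0,1]'|grep -E "eef|ft|rot"; done
```

```text
eef_pos: [487.0, 88.1, 112.1]
tcp_rot: [-1.572, -0.028, -1.591]
ft_force: [-1.0, 0.4, -0.5]
eef_pos: [487.7, 88.1, 112.1]
tcp_rot: [-1.572, -0.028, -1.591]
ft_force: [-1.3, -0.5, -0.5]
eef_pos: [488.3, 88.1, 112.1]
tcp_rot: [-1.572, -0.028, -1.591]
ft_force: [-0.3, 0.3, -0.0]
```

```bash
for i in 1 2 3; do python3 -m inch '[0,0,0.0006,0,0,0,1,0,0,0,0,0,0,1,0,0,0,0,0,0,1]'|grep -E "eef|ft|rot"; done
```

```text
eef_pos: [488.8, 88.0, 112.1]
tcp_rot: [-1.572, -0.028, -1.591]
ft_force: [-0.8, -0.3, -0.6]
eef_pos: [488.9, 88.1, 112.1]
tcp_rot: [-1.573, -0.028, -1.591]
ft_force: [-5.4, 1.1, 3.3]
eef_pos: [489.0, 88.1, 112.1]
tcp_rot: [-1.574, -0.028, -1.591]
ft_force: [-8.0, 0.9, 4.9]
```

```bash
python3 - <<'E'
from h import *
s=env.state();print(s["moment"],s["ft_force"])
c=cam("wrist","w9");crop(c,0,240,240,440,3,"w9c")
E
```

```text
[ 0.24716596  1.44354863 -0.02854814] [-7.96337174  0.90123761  4.86416662]
```

View pics/w9c.png

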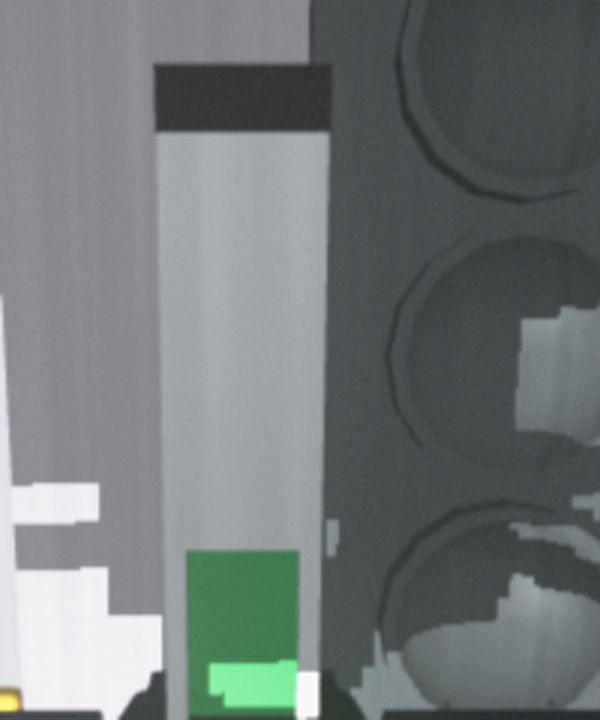

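```bash
python3 -m inch '[0,0,-0.0004,0,0,0,1,0,0,0,0,0,0,1,0,0,0,0,0,0,1]'|grep -E "eef|ft|rot"; python3 -m inch '[0,0,0,0,0,0,-1,0,0,0,0,0,0,-1,0,0,0,0,0,0,-1,0,0,0,0,0,0,-1,0,0,0,0,0,0,-1,0,0,0,0,0,0,-1,0,0,0,0,0,0,-1,0,0,0,0,0,0,-1]';  python3 - <<'E'
from h import *
s=env.state();print(s["moment"],s["ft_force"])
c=cam("wrist","w10")
E
```

```text
eef_pos: [489.0, 88.1, 112.1]
tcp_rot: [-1.573, -0.028, -1.591]
ft_force: [-6.5, 0.9, 3.3]
t: 17.35
eef_pos: [489.7, 88.0, 112.1]
tcp_rot: [-1.572, -0.028, -1.591]
ft_force: [-0.8, -0.0, 0.6]
opening: 0.845
[-0.03969425  0.09100659  0.02780394] [-0.7845629  -0.0372048   0.55264607]
```

View pics/w10.png

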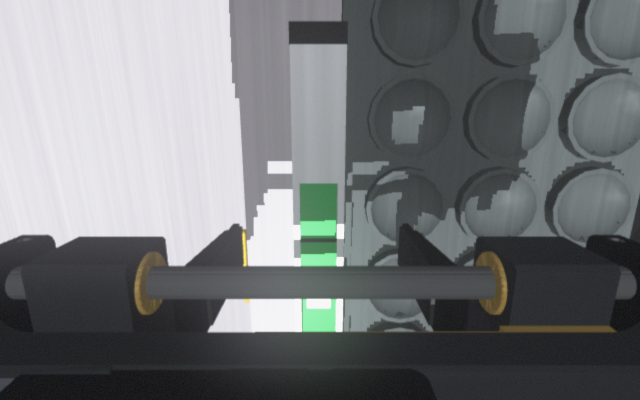

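```bash
python3 -m inch '[0,-0.02,0,0,0,0,-1,0,-0.03,0,0,0,0,-1,0,-0.03,0,0,0,0,-1,0,-0.03,0,0,0,0,-1,0,-0.03,0,0,0,0,-1]'; python3 - <<'E'
from h import *
plan([500,120,300],toolR(-np.pi/2))
E
```

```text
t: 17.9
eef_pos: [489.6, 91.9, 253.3]
tcp_rot: [-1.572, -0.028, -1.591]
ft_force: [-0.3, 0.3, 0.0]
opening: 1.0
2 rows
[[-0.0135,-0.0237,0.0049,0.04,-0.57,0.8,-1,-0.0138,-0.0235,0.005,0.04,-0.57,0.8,-1]]
```

```bash
python3 -m inch '[-0.0135,-0.0237,0.005,0.0,-0.57,0.8,-1,-0.0138,-0.0235,0.005,0.0,-0.57,0.8,-1,0,0,0,0,0,0,-1,0,0,0,0,0,0,-1]'; python3 - <<'E'
from h import *
c=cam("wrist","w11")
E
```

```text
t: 18.3
eef_pos: [500.1, 120.0, 298.3]
tcp_rot: [-1.572, -0.0, -1.571]
ft_force: [-0.7, 0.5, -0.5]
opening: 0.996
```

View pics/w11.png

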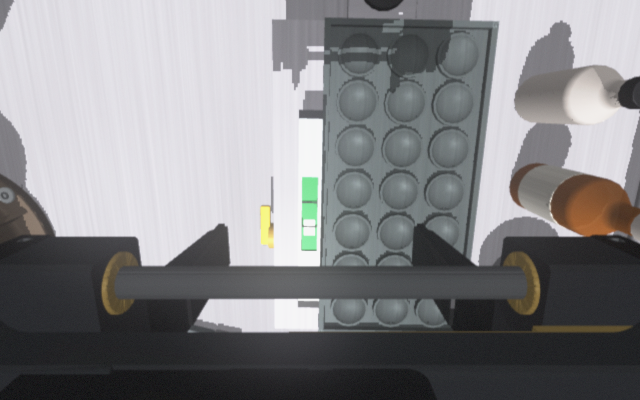

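```bash
cat >> h.py <<'E'
def bubble(c,uv):
    """window & bubble by colour near uv; unit mm offset along level towards world +y"""
    px=c["pixels"].astype(int);b,g,r=px[...,0],px[...,1],px[...,2]
    u,v=uv; 
    green=((g-r>25)&(g-b>15)).astype(np.uint8)
    n,l,st,ce=cv2.connectedComponentsWithStats(cv2.morphologyEx(green,cv2.MORPH_CLOSE,np.ones((25,25))))
    m=l==l[v,u] if l[v,u] else np.zeros_like(l,bool)
    ys,xs=np.nonzero(m&(green>0)); print("win",xs.min(),xs.max(),ys.min(),ys.max())
    return m,green
E
python3 - <<'E'
from h import *
c=load("w11");crop(c,165,260,280,340,6,"w11c")
px=c["pixels"]
for v in range(172,256): print(v,px[v,306].tolist(),px[v,310].tolist(),px[v,314].tolist())
E
```

```text
172 [247, 247, 247] [247, 247, 247] [247, 247, 246]
173 [247, 247, 247] [247, 247, 247] [247, 247, 246]
174 [247, 247, 247] [247, 247, 247] [247, 247, 246]
175 [247, 247, 247] [247, 247, 246] [247, 247, 246]
176 [241, 245, 235] [239, 245, 232] [242, 245, 237]
177 [186, 236, 161] [183, 235, 158] [200, 237, 176]
178 [157, 230, 129] [157, 230, 130] [158, 230, 131]
179 [155, 229, 128] [154, 229, 125] [155, 230, 127]
180 [155, 230, 128] [154, 230, 127] [155, 229, 127]
181 [156, 230, 128] [154, 230, 128] [154, 229, 127]
182 [155, 230, 129] [153, 229, 126] [153, 230, 126]
183 [156, 230, 129] [156, 230, 129] [155, 229, 127]
184 [156, 230, 130] [155, 230, 128] [153, 229, 126]
185 [156, 230, 129] [155, 230, 128] [154, 230, 128]
186 [154, 230, 128] [156, 230, 129] [154, 230, 127]
187 [156, 231, 129] [156, 230, 130] [155, 230, 127]
188 [157, 231, 130] [157, 231, 129] [154, 230, 127]
189 [159, 232, 131] [157, 232, 131] [156, 231, 128]
190 [157, 231, 130] [157, 231, 130] [156, 231, 129]
191 [158, 231, 131] [157, 231, 130] [156, 231, 129]
192 [157, 231, 130] [156, 231, 130] [156, 231, 128]
193 [158
[... 2567 characters left out ...]
39, 144] [170, 238, 141]
243 [174, 239, 147] [172, 239, 144] [171, 238, 142]
244 [173, 239, 144] [172, 239, 144] [170, 238, 142]
245 [173, 239, 145] [172, 239, 144] [171, 239, 143]
246 [173, 239, 145] [173, 239, 145] [171, 238, 143]
247 [174, 240, 146] [173, 240, 145] [172, 239, 143]
248 [172, 238, 145] [169, 237, 141] [167, 237, 140]
249 [140, 205, 121] [140, 204, 120] [138, 204, 119]
250 [146, 165, 141] [143, 161, 137] [143, 162, 137]
251 [241, 242, 241] [242, 242, 241] [241, 242, 241]
252 [247, 247, 247] [247, 247, 247] [247, 247, 247]
253 [247, 247, 247] [247, 247, 247] [247, 247, 247]
254 [247, 247, 247] [247, 247, 247] [247, 247, 247]
255 [247, 247, 247] [247, 247, 247] [247, 247, 247]
```

View pics/w11c.png

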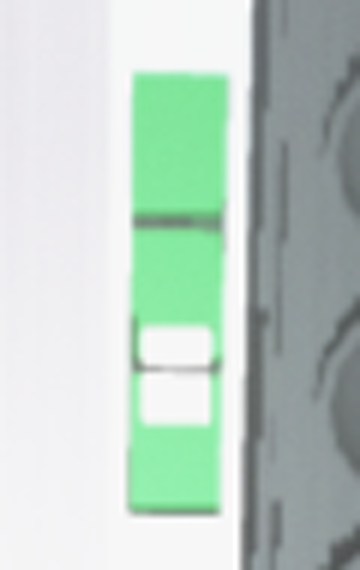

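Lines at rows 201.7/226.2, bubble centre at 227.2, so the offset is about 12.4 mm (≈25 mrad, −y end high). That calls for about 0.83 rad (47°) clockwise. Next I look at the knob.

```bash
python3 -m inch '[-0.04,0,0.02,0,-8,0,-1,-0.04,0,0.02,0,-8,0,-1,-0.02,0,0,0,-8,0,-1,0,0,0,0,-8,0,-1,0,0,0,0,-8,0,-1,0,0,0,0,-8,0,-1,0,0,0,0,-8,0,-1,0,0,0,0,-8,0,-1]'; python3 - <<'E'
from h import *
s=env.state();print(s["joints"])
plan([510,300,270],toolR(0))
E
```

```text
t: 19.15
eef_pos: [528.6, 221.1, 297.2]
tcp_rot: [-1.573, 0.003, -0.449]
ft_force: [0.5, -0.8, 0.6]
opening: 0.999
[ 2.80712372e-01  3.44536344e-01  1.57235872e+00  2.32083526e-04
  1.22839933e+00 -8.41639366e-01]
4 rows
[[-0.0127,0.0068,0.0158,0.02,-6.42,-0.05,-1,-0.0109,0.0068,0.0171,0.02,-6.42,-0.05,-1,-0.0089,0.0068,0.0182,0.02,-6.42,-0.05,-1,-0.0068,0.0068,0.0191,0.02,-6.42,-0.05,-1]]
```

```bash
python3 -m inch '[-0.0127,0.007,0.016,0,-6.4,0,-1,-0.0109,0.007,0.0171,0,-6.4,0,-1,-0.0089,0.007,0.018,0,-6.4,0,-1,-0.007,0.007,0.019,0,-6.4,0,-1,0,0,0,0,0,0,-1,0,0,0,0,0,0,-1]'; python3 - <<'E'
from h import *
c=cam("wrist","w12")
E
```

```text
t: 19.75
eef_pos: [510.6, 300.1, 269.8]
tcp_rot: [-1.572, 0.003, -0.009]
ft_force: [0.1, -0.3, -1.1]
opening: 0.999
```

View pics/w12.png

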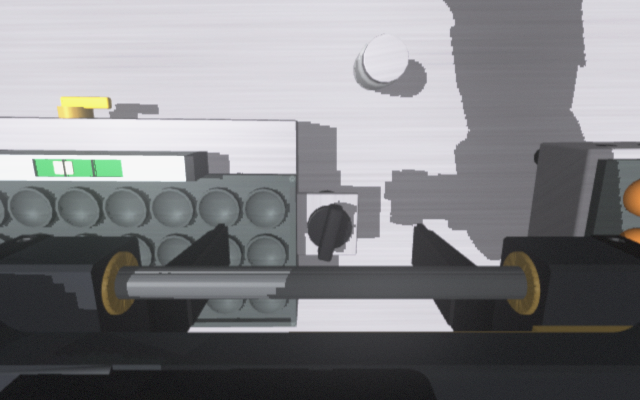

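The knob's bar runs (340,205)→(326,258), and the shaker is clear at (385,58). Measuring the bar.

```bash
python3 - <<'E'
from h import *
c=load("w12"); W=pts(c); crop(c,185,270,280,380,6,"w12c")
sub=(slice(185,268),slice(295,365)); w=W[sub].reshape(-1,3); px=c["pixels"][sub].reshape(-1,3).max(1)
dk=(px<90)
for a in range(60,140,4):
    n=((w[:,2]>=a)&(w[:,2]<a+4)&dk).sum(); print(a,n,end="; ")
print()
m=dk&(w[:,2]>104)&(w[:,2]<130); p=w[m]
print(np.median(p[:,2]),cv2.minAreaRect(p[:,:2].astype(np.float32)),p.mean(0))
px2=c["pixels"][185:268,295:365].max(-1)
for v in range(0,83,8): print(185+v,px2[v,15:60:3])
E
```

```text
60 0; 64 0; 68 10; 72 0; 76 0; 80 2; 84 20; 88 634; 92 243; 96 34; 100 30; 104 33; 108 67; 112 689; 116 7; 120 0; 124 0; 128 0; 132 0; 136 0; 
114.0590092078769 ((561.9005126953125, 309.3062744140625), (14.209781646728516, 55.7830696105957), 75.68113708496094) [559.89546313 309.19105011 113.50663534]
185 [132 130 132 130 131 132 132 131 131 134 148 187 188 189 200]
193 [142 137 134 133 132 133 134 134 134 133 132 131 131 132 131]
201 [222 220 222 221 225 224 225 225 219 209 217 218 221 224 223]
209 [221 218 115  75  79  73  64  65  67  63  62 108 129 130 130]
217 [ 88  72  71  73  70  70  66  74  76  73  70  60  63  85 132]
225 [ 69  68  69  70  70  60  72  74  70  69  60  61  63  74 116]
233 [ 68  67  67  67  59  70  72  71  71  60  61  60  72  70 137]
241 [214  77  67  63  61  71  71  69  65  56  59  63 106 202 222]
249 [222 219 216  58  68  68  69  62 101 127 129 147 219 223 222]
257 [125 126 126  67  66  66  66  80 129 132 224 224 224 225 225]
265 [109 107 108 106 108 108 109 110 110 110 186 185 186 186 188]
```

View pics/w12c.png

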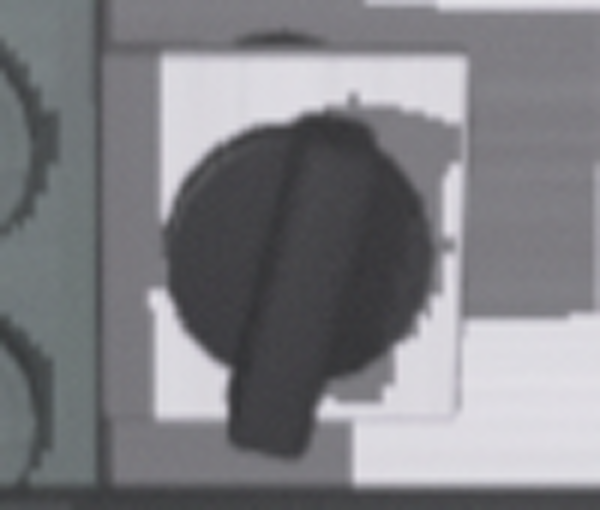

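```bash
python3 - <<'E'
from h import *
plan([562,309.3,160],toolR(-.25),n=4)
E
```

```text
4 rows
[[0.0128,0.0275,0.0025,0.01,3.44,-0.03,-1,0.0126,0.0275,0.0033,0.01,3.44,-0.03,-1,0.0124,0.0275,0.004,0.01,3.44,-0.03,-1,0.0121,0.0275,0.0047,0.01,3.44,-0.03,-1]]
```

```bash
python3 -m inch '[0.0128,0.0275,0.0025,0,3.44,0,-1,0.0126,0.0275,0.0033,0,3.44,0,-1,0.0124,0.0275,0.004,0,3.44,0,-1,0.0121,0.0275,0.0047,0,3.44,0,-1,0,0,0,0,0,0,-1,0,0,0,0,0,0,-1]'; python3 - <<'E'
from h import *
c=cam("wrist","w13");W=pts(c)
sub=(np.abs(W[...,0]-562)<40)&(np.abs(W[...,1]-309)<40)&(W[...,2]>106)&(W[...,2]<120)&(c["pixels"].max(-1)<130)
p=W[sub];print(len(p),cv2.minAreaRect(p[:,:2].astype(np.float32)),p.mean(0))
s=env.state();print(s["eef_pos"],s["tcp_rot"])
E
```

```text
t: 20.4
eef_pos: [562.0, 309.5, 161.0]
tcp_rot: [-1.571, 0.002, -0.247]
ft_force: [0.0, 0.2, 0.7]
opening: 0.995
1760 ((561.90283203125, 309.5727233886719), (13.87635326385498, 55.278141021728516), 75.66609954833984) [560.47092076 309.82362431 113.93303098]
[562.03359308 309.783332   161.93756644] [-1.57043150e+00  5.02274147e-04 -2.46873113e-01]
```

View pics/w13.png

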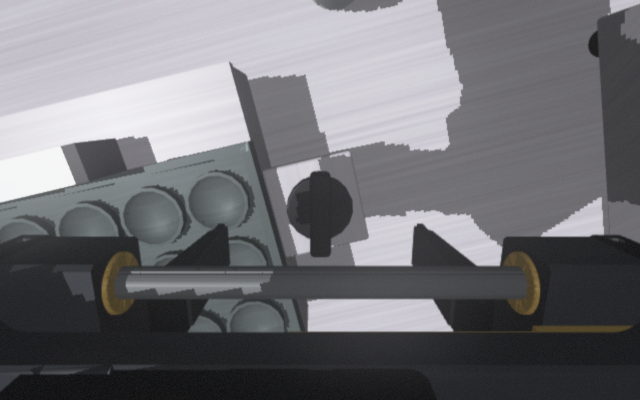

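```bash
python3 - <<'E'
from h import *
c=load("w13");W=pts(c)
for a in np.arange(262,300,2):
    m=(np.abs(W[...,0]-562)<12)&(np.abs(W[...,1]-a)<1)
    print(a,m.sum(),np.percentile(W[m][:,2],[5,50,95]).round(1) if m.sum() else "")
m=(np.abs(W[...,0]-530)<8)&(np.abs(W[...,1]-262)<15)&(W[...,2]>85)
print(W[m][:,1].max() if m.sum() else 0)
E
```

```text
262 721 [ 93.6 215.  230.7]
264 190 [ 92.8 129.1 216.1]
266 51 [92.7 93.6 94.6]
268 41 [100.6 101.5 102.3]
270 100 [100.6 101.6 102.5]
272 91 [100.5 101.5 102.7]
274 279 [ 79.4  91.9 102.1]
276 86 [80.2 81.3 82.3]
278 80 [80.4 81.3 82.1]
280 87 [79.9 81.3 82.4]
282 83 [80.1 81.2 82.2]
284 55 [80.3 81.3 82.2]
286 51 [80.7 90.9 92.5]
288 77 [90.9 92.  93. ]
290 92 [90.8 92.  92.9]
292 91 [90.9 91.9 92.8]
294 89 [90.8 91.9 93.3]
296 92 [91.1 91.8 92.8]
298 88 [90.6 91.9 92.9]
276.99952798120097
```

```bash
python3 -m inch '[0,0,0,0,0,0,0.28,0,0,0,0,0,0,0.28,0,0,0,0,0,0,0.28,0,0,0,0,0,0,0.28,0,0,0,0,0,0,0.28,0,0,0,0,0,0,0.28,0,0,0,0,0,0,0.28,0,0,0,0,0,0,0.28,0,0,0,0,0,0,0.28,0,0,0,0,0,0,0.28]'
python3 -m inch '[0,0.03,0,0,0,0,0.28,0,0.02,0,0,0,0,0.28,0,0.01,0,0,0,0,0.28,0,0.003,0,0,0,0,0.28,0,0,0,0,0,0,0.28,0,0,0,0,0,0,0.28]'
```

```text
t: 21.45
eef_pos: [561.9, 310.2, 160.6]
tcp_rot: [-1.571, 0.001, -0.247]
ft_force: [-0.4, -0.7, -0.1]
opening: 0.362
t: 22.05
eef_pos: [562.2, 310.5, 98.5]
tcp_rot: [-1.57, 0.0, -0.247]
ft_force: [0.4, -0.9, -0.4]
opening: 0.358
```

```bash
python3 -m inch '[0,0.001,-0.0005,0,0,0,1,0,0,0,0,0,0,1,0,0,0,0,0,0,1,0,0,0,0,0,0,1,0,0,0,0,0,0,1,0,0,0,0,0,0,1,0,0,0,0,0,0,1]'; python3 - <<'E'
from h import *
s=env.state(); p=s["eef_pos"];print(p,s["moment"])
# 47.5deg cw, follow
plan([p[0],p[1]-1.8,p[2]+9.1],toolR(s["tcp_rot"][2]-np.radians(47.5)),n=10)
E
```

```text
t: 22.75
eef_pos: [561.7, 309.4, 96.7]
tcp_rot: [-1.572, 0.001, -0.247]
ft_force: [-1.0, -5.4, 2.7]
opening: 0.148
[561.65472315 309.39020061  96.71150489] [-1.1706681   0.16004168 -0.04836181]
10 rows
[[0.0,-0.0009,-0.0002,0.01,4.75,-0.01,-1,0.0001,-0.0009,-0.0002,0.01,4.75,-0.01,-1,0.0001,-0.0009,-0.0002,0.01,4.75,-0.01,-1,0.0001,-0.0009,-0.0002,0.01,4.75,-0.01,-1,0.0001,-0.0009,-0.0002,0.01,4.75,-0.01,-1,0.0001,-0.0009,-0.0001,0.01,4.75,-0.01,-1,0.0001,-0.0009,-0.0001,0.01,4.75,-0.01,-1,0.0001,-0.0009,-0.0001,0.01,4.75,-0.01,-1,0.0001,-0.0009,-0.0001,0.01,4.75,-0.01,-1,0.0002,-0.0009,-0.0001,0.01,4.75,-0.01,-1]]
```

```bash
python3 -m inch '[0,-0.0009,-0.0002,0,4.75,0,1,0.0001,-0.0009,-0.0002,0,4.75,0,1,0.0001,-0.0009,-0.0002,0,4.75,0,1,0.0001,-0.0009,-0.0002,0,4.75,0,1,0,0,0,0,0,0,1]'; python3 - <<'E'
from h import *
s=env.state();print(s["moment"])
E
```

```text
t: 23.25
eef_pos: [561.7, 308.8, 100.3]
tcp_rot: [-1.571, 0.001, -0.58]
ft_force: [-1.2, -4.8, 2.5]
opening: 0.143
[-0.77544566  0.10748867 -0.06756592]
```

```bash
python3 -m inch '[0.0001,-0.0009,-0.0002,0,4.75,0,1,0.0001,-0.0009,-0.0002,0,4.75,0,1,0.0001,-0.0009,-0.0001,0,4.75,0,1,0.0001,-0.0009,-0.0001,0,4.75,0,1,0.0002,-0.0009,-0.0001,0,4.75,0,1,0,0,0,0,0,0,1,0,0,0,0,0,0,1,0,0,0,0,0,0,1]'; python3 - <<'E'
from h import *
s=env.state();print(s["moment"])
c=cam("wrist","w14");t=cam("top","t14");crop(t,200,250,150,310,5,"t14c")
crop(cam("scene","s14"),110,230,280,480,4,"s14c")
E
```

```text
t: 24.05
eef_pos: [561.8, 308.0, 104.7]
tcp_rot: [-1.571, 0.001, -0.991]
ft_force: [0.0, -4.1, 2.6]
opening: 0.144
[-0.58384323 -0.22986696 -0.11673958]
```

View pics/w14.png

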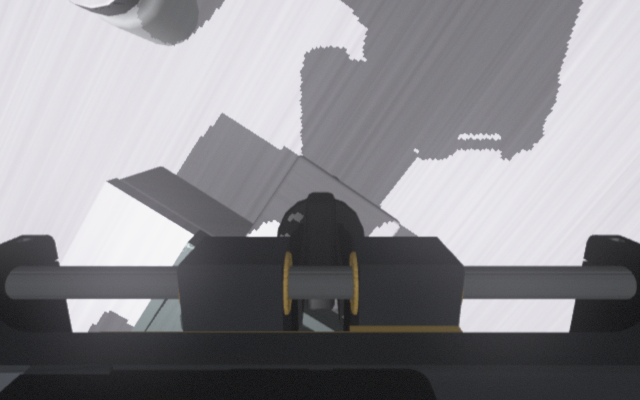

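View pics/t14c.png

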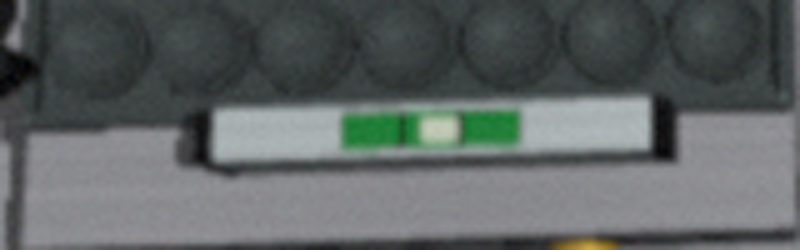

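```bash
python3 -m inch '[0.0002,-0.0009,-0.0001,0,4.75,0,1,0,0,0,0,0,0,1,0,0,0,0,0,0,1,0,0,0,0,0,0,1,0,0,0,0,0,0,1,0,0,0,0,0,0,1,0,0,0,0,0,0,1,0,0,0,0,0,0,1,0,0,0,0,0,0,1,0,0,0,0,0,0,1]'; python3 - <<'E'
from h import *
t=cam("top","t15");crop(t,200,250,150,310,5,"t15c")
px=t["pixels"].astype(int)
# along the level axis
for v in (224,225,226): print(v,[px[v,u].tolist() for u in range(216,258)])
E
```

```text
t: 25.2
eef_pos: [561.7, 307.8, 105.7]
tcp_rot: [-1.572, 0.001, -1.076]
ft_force: [1.4, -2.8, 1.8]
opening: 0.147
224 [[176, 175, 168], [165, 167, 157], [126, 145, 115], [73, 128, 60], [56, 127, 34], [56, 127, 37], [56, 128, 32], [53, 128, 29], [54, 126, 32], [51, 123, 29], [55, 127, 31], [51, 125, 24], [60, 128, 32], [50, 115, 27], [42, 92, 26], [48, 114, 28], [87, 140, 79], [141, 175, 143], [169, 193, 178], [173, 194, 182], [177, 195, 184], [173, 195, 183], [175, 196, 185], [173, 196, 183], [159, 185, 165], [92, 133, 90], [43, 92, 31], [52, 116, 25], [54, 126, 27], [57, 129, 37], [54, 127, 30], [49, 123, 24], [57, 128, 33], [59, 128, 37], [58, 127, 30], [55, 125, 31], [55, 127, 29], [78, 128, 61], [126, 140, 118], [168, 168, 159], [176, 175, 168], [173, 173, 164]]
225 [[176, 172, 167], [165, 167, 156], [125, 145, 113], [68, 124, 49], [56, 127, 25], [52, 125, 28], [54, 126, 32], [58, 128, 32], [55, 125, 30], [56, 124, 30], [58, 127, 33], [60, 128, 36], [54, 126, 28], [49, 114, 28], [40, 89, 25], [54, 119, 36], [94, 146, 88], [148, 180, 153], [175, 198, 187], [183, 203, 193], [178, 1
[... 302 characters left out ...]
2], [177, 176, 170], [178, 179, 170]]
226 [[179, 177, 168], [167, 171, 159], [115, 139, 103], [64, 125, 46], [55, 126, 33], [55, 125, 26], [55, 127, 31], [60, 127, 31], [55, 124, 30], [58, 126, 34], [58, 128, 32], [56, 127, 29], [55, 127, 34], [53, 116, 29], [48, 94, 34], [52, 116, 33], [89, 141, 81], [151, 181, 153], [175, 195, 184], [177, 198, 188], [179, 200, 189], [180, 199, 190], [180, 201, 191], [174, 195, 185], [149, 170, 158], [82, 115, 84], [38, 80, 25], [53, 118, 31], [55, 127, 32], [55, 127, 30], [53, 123, 25], [58, 128, 31], [57, 129, 33], [56, 128, 35], [58, 126, 28], [58, 127, 35], [56, 126, 32], [89, 134, 74], [144, 153, 134], [178, 176, 171], [182, 179, 173], [183, 180, 174]]
```

View pics/t15c.png

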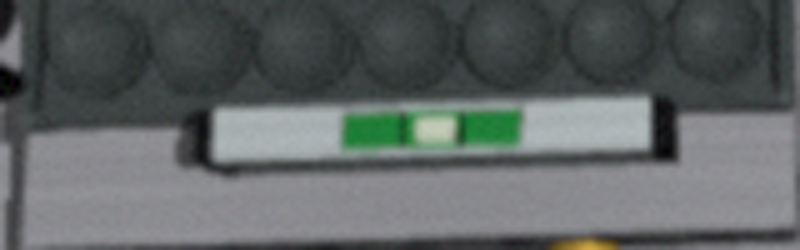

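```bash
python3 -m inch '[0.0001,-0.0006,-0.0001,0,3,0,1,0,0,0,0,0,0,1,0,0,0,0,0,0,1,0,0,0,0,0,0,1,0,0,0,0,0,0,1,0,0,0,0,0,0,1,0,0,0,0,0,0,0.5,0,0,0,0,0,0,0.3,0,0,0,0,0,0,0.3,0,0,0,0,0,0,0.3]'; python3 - <<'E'
from h import *
t=cam("top","t16")
px=t["pixels"].astype(int)
for v in (224,225,226): print(v,[px[v,u,2] for u in range(227,246)],[px[v,u,1] for u in range(227,246)])
E
```

```text
t: 26.25
eef_pos: [561.4, 307.7, 106.0]
tcp_rot: [-1.572, 0.001, -1.128]
ft_force: [0.7, -0.4, 0.4]
opening: 0.341
224 [np.int64(31), np.int64(33), np.int64(29), np.int64(18), np.int64(34), np.int64(98), np.int64(170), np.int64(185), np.int64(185), np.int64(184), np.int64(182), np.int64(183), np.int64(174), np.int64(119), np.int64(56), np.int64(22), np.int64(28), np.int64(28), np.int64(28)] [np.int64(127), np.int64(128), np.int64(116), np.int64(80), np.int64(103), np.int64(144), np.int64(187), np.int64(197), np.int64(197), np.int64(196), np.int64(196), np.int64(195), np.int64(191), np.int64(163), np.int64(124), np.int64(86), np.int64(115), np.int64(126), np.int64(125)]
225 [np.int64(35), np.int64(35), np.int64(28), np.int64(26), np.int64(37), np.int64(104), np.int64(178), np.int64(193), np.int64(189), np.int64(192), np.int64(192), np.int64(193), np.int64(179), np.int64(122), np.int64(60), np.int64(26), np.int64(30), np.int64(32), np.int64(38)] [np.int64(129), np.int64(128), np.int64(116), np.int64(87), np.int64(116), np.int64(148), np.int64(192), np.int64(200), np.int64(200), np.int64(201), np.int64(200), np.int64(202), np.int64(193), np.int64(165), np.int64(124), np.int64(88), np.int64(117), np.int64(129), np.int64(128)]
226 [np.int64(31), np.int64(31), np.int64(29), np.int64(21), np.int64(43), np.int64(102), np.int64(177), np.int64(192), np.int64(190), np.int64(189), np.int64(191), np.int64(188), np.int64(175), np.int64(118), np.int64(58), np.int64(26), np.int64(30), np.int64(28), np.int64(30)] [np.int64(126), np.int64(125), np.int64(115), np.int64(88), np.int64(122), np.int64(147), np.int64(190), np.int64(201), np.int64(198), np.int64(199), np.int64(199), np.int64(198), np.int64(189), np.int64(161), np.int64(125), np.int64(88), np.int64(117), np.int64(124), np.int64(128)]
```

The bubble is centred at 236.15 against a line midpoint of 236.1, and the grip is released. Rising and moving back to the level.

```bash
python3 -m inch '[0,-0.01,0,0,0,0,0.3,0,-0.03,0,0,0,0,0.3,0,-0.04,0,0,0,0,0.3,0,-0.04,0,0,0,0,1,0,-0.04,0,0,0,0,1]'; python3 - <<'E'
from h import *
plan([489,20,250],toolR(-np.pi/2-0.02),hand=1)
E
```

```text
t: 26.8
eef_pos: [561.5, 307.5, 268.7]
tcp_rot: [-1.571, 0.001, -1.129]
ft_force: [0.9, -0.7, 0.6]
opening: 0.233
6 rows
[[0.0381,0.0031,-0.0314,0.01,4.41,-0.01,1,0.0404,0.0031,-0.0284,0.01,4.41,-0.01,1,0.0425,0.0031,-0.0252,0.01,4.41,-0.01,1,0.0443,0.0031,-0.0219,0.01,4.41,-0.01,1,0.0459,0.0031,-0.0184,0.01,4.41,-0.01,1,0.0471,0.0031,-0.0148,0.01,4.41,-0.01,1]]
```

```bash
python3 -m inch '[0.0381,0.003,-0.0314,0,4.4,0,1,0.0404,0.003,-0.0284,0,4.4,0,1,0.0425,0.003,-0.0252,0,4.4,0,1,0.0443,0.003,-0.0219,0,4.4,0,1,0.0459,0.003,-0.0184,0,4.4,0,1,0.0471,0.003,-0.0148,0,4.4,0,1,0,0,0,0,0,0,1,0,0,0,0,0,0,1]'; python3 - <<'E'
from h import *
c=cam("wrist","w17");crop(c,80,260,260,380,4,"w17c");W=pts(c)
px=c["pixels"].astype(int)
m=(np.abs(W[...,0]-489)<30)&(np.abs(W[...,1]-88)<125)&(W[...,2]>130)&(W[...,2]<150)
p=W[m];print(m.sum(),cv2.minAreaRect(p[:,:2].astype(np.float32)),p.mean(0), [np.percentile(p[:,1],q) for q in(0,1,99,100)])
A=np.c_[p[:,:2],np.ones(len(p))];print(np.linalg.lstsq(A,p[:,2],rcond=None)[0])
s=env.state();print(s["eef_pos"],s["tcp_rot"],s["opening"])
E
```

```text
t: 27.6
eef_pos: [489.4, 19.3, 249.1]
tcp_rot: [-1.571, 0.0, -1.591]
ft_force: [0.3, 0.3, 0.5]
opening: 0.002
6420 ((489.1379699707031, 76.05782318115234), (176.8264923095703, 22.015016555786133), 88.97504425048828) [489.23511411  85.46309892 141.43842337] [np.float64(-12.144534186000334), np.float64(-3.975059494400836), np.float64(162.83961570903617), np.float64(164.41138824207206)]
[-9.15155360e-04 -2.08925144e-03  1.42064703e+02]
[489.6420823   20.23343998 248.95068602] [-1.57113436e+00  2.48409458e-04 -1.58954181e+00] 0.006106533906982752
```

View pics/w17.png

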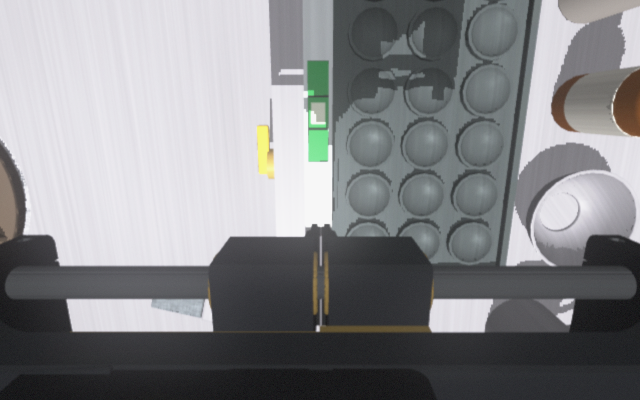

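View pics/w17c.png

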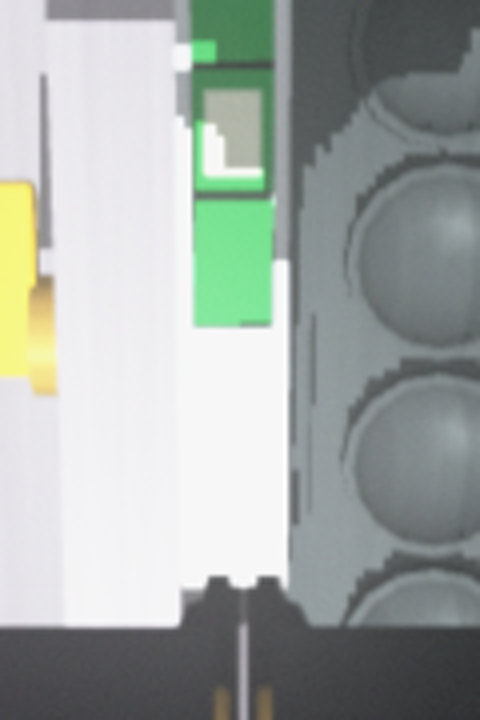

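```bash
python3 -m inch '[0,0.04,-0.001,0,0,0,1,0,0.03,0,0,0,0,1,0,0.02,0,0,0,0,1,0,0.01,0,0,0,0,1,0,0,0,0,0,0,1,0,0,0,0,0,0,1,0,0,0,0,0,0,1]'; for i in 1 2 3; do python3 -m inch '[0,0.001,0,0,0,0,1,0,0,0,0,0,0,1,0,0,0,0,0,0,1]'|grep -E "eef|ft"; done
```

```text
t: 28.35
eef_pos: [488.8, 20.5, 149.3]
tcp_rot: [-1.57, 0.0, -1.589]
ft_force: [-0.6, -0.3, -0.0]
opening: 0.01
eef_pos: [488.3, 20.1, 147.5]
ft_force: [-0.4, -0.1, -0.1]
eef_pos: [488.2, 20.2, 146.2]
ft_force: [0.1, 0.8, 0.2]
eef_pos: [488.2, 20.2, 145.2]
ft_force: [0.1, 0.4, -0.2]
```

```bash
python3 -m inch '[0,0.001,0,0,0,0,1,0,0.001,0,0,0,0,1,0,0,0,0,0,0,1,0,0,0,0,0,0,1]'|grep -E "eef|ft";for i in 1 2; do python3 -m inch '[0,0.0006,0,0,0,0,1,0,0,0,0,0,0,1,0,0,0,0,0,0,1]'|grep -E "eef|ft"; done
```

```text
eef_pos: [488.2, 20.2, 143.2]
ft_force: [-0.4, -0.4, 0.7]
eef_pos: [488.3, 20.2, 142.7]
ft_force: [-0.3, -0.4, -0.6]
eef_pos: [488.3, 20.2, 142.2]
ft_force: [-0.6, 0.1, 2.3]
```

```bash
for i in 1 2; do python3 -m inch '[0,0.0003,0,0,0,0,1,0,0,0,0,0,0,1,0,0,0,0,0,0,1]'|grep -E "eef|ft"; done
```

```text
eef_pos: [488.3, 20.2, 142.1]
ft_force: [-2.2, -0.3, 5.9]
eef_pos: [488.4, 20.2, 142.1]
ft_force: [-1.6, 1.0, 10.0]
```

```bash
for i in 1 2 3; do python3 -m inch '[0,0,0,0,0,0,1,0,0,0,0,0,0,1,0,0,0,0,0,0,1,0,0,0,0,0,0,1]'|grep -E "ft"; done; python3 - <<'E'
from h import *
c=cam("wrist","w20");crop(c,0,250,260,400,3,"w20c");t=cam("top","t20");crop(t,190,250,140,320,4,"t20c")
print(env.state()["moment"])
E
```

```text
ft_force: [-2.0, 0.6, 10.6]
ft_force: [-3.0, 0.1, 10.3]
ft_force: [-2.4, 0.9, 11.3]
[-0.02815929  0.53090082  0.04551965]
```

View pics/w20.png

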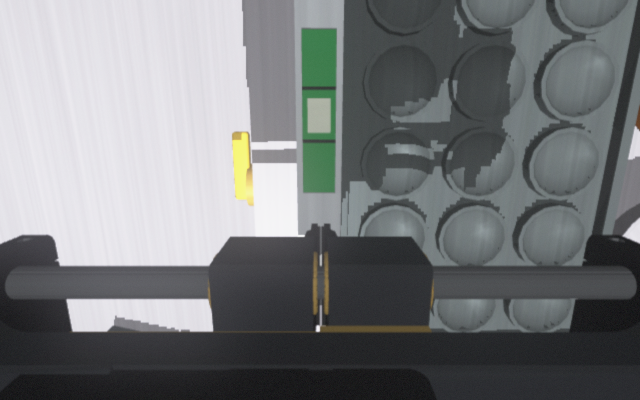

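View pics/w20c.png

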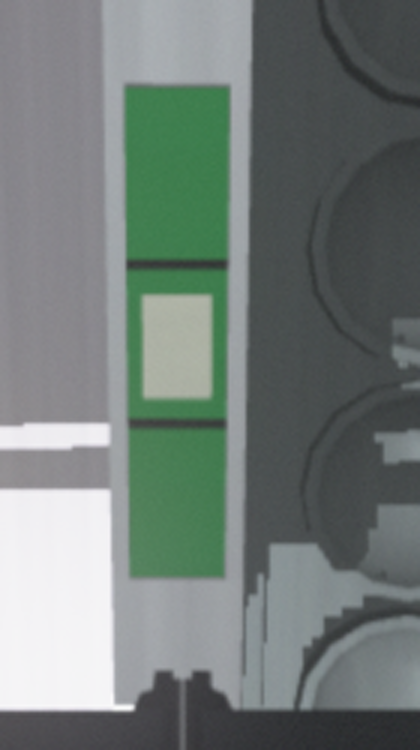

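View pics/t20c.png

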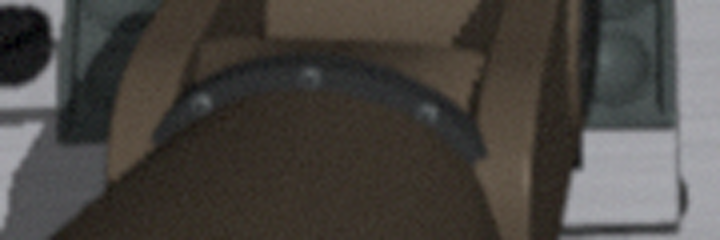

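```bash
python3 - <<'E'
from h import *
c=cam("scene","s20");crop(c,120,215,300,460,5,"s20c")
print(env.state()["ft_force"])
a=load("s14");crop(a,120,215,300,460,5,"s14d")
E
```

```text
[-2.27705479  0.40767417 10.28709559]
```

View pics/s20c.png

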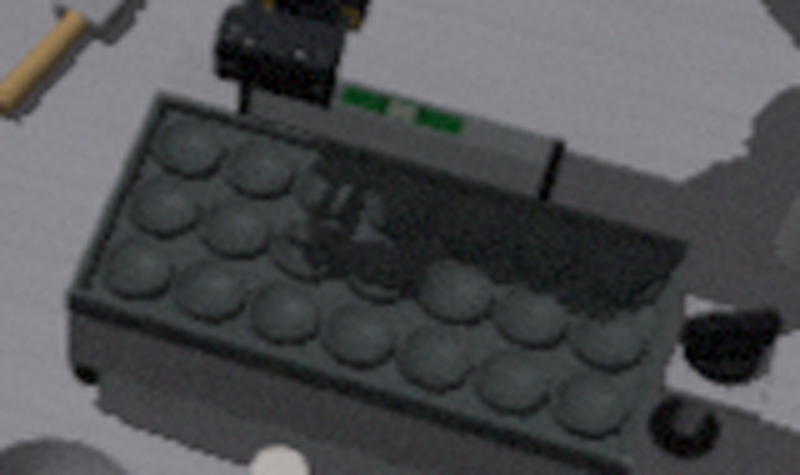

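View pics/s14d.png

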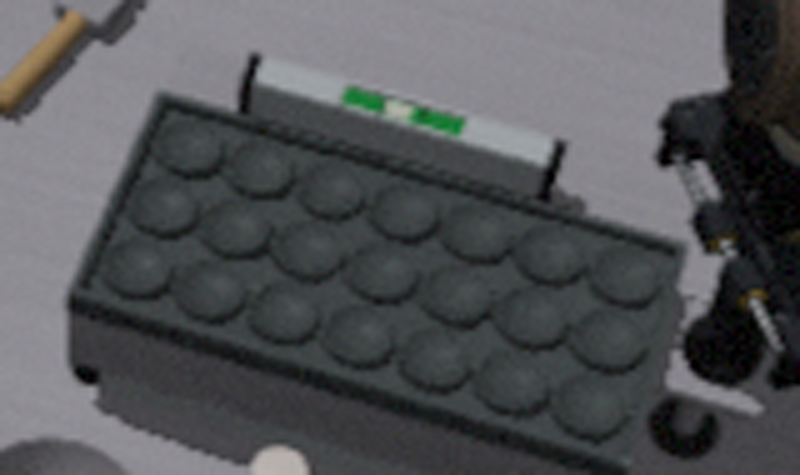

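```bash
python3 - <<'E'
from cell import env
print(env.state()["ft_force"],env.state()["t"]); print(env.job_done())
E
```

```text
[-2.27705479  0.40767417 10.28709559] 32.2
the job is handed in; nothing more can be done
None
```

I laid the silver level on the rail against the pan edge, let go of it, levelled the griddle with the foot, and pressed the level down. I handed in at about 32 s, still holding the push.

- **Pick-up:** The first grasp failed. I lifted before the fingers had closed, but the level stayed standing where it was, and the second grasp held.
- **Placing:** I tilted the level to match the rail and slid it up to the pan until I felt about 8 N against the edge. There was almost no twisting moment, so the contact ran along the edge.
- **Levelling:** The bubble read 12.4 mm off centre, about 25 mrad. I turned the grip 50.5° clockwise in total and released it with the bubble centred.
- **Final checks:** The push was 10.3 N, with a slight sideways push (about 2 N) towards the pan. The bubble was about 0.3 mm from centre, and the scene camera showed no gap at the pan edge.
- **Disagreement:** The cameras put the level's direction and the pan edge about 2 mrad apart (about 0.4 mm over the level's length). This is within calibration error. The top camera put the pan edge about 3 mm from where I felt contact, so I relied on the contact.
- **Not checked:** The top camera's view of the level was blocked during the final press, so those checks came from the wrist and scene cameras.

The arm did not touch any bystander that I saw; I did not check each one afterwards.

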